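# Count the rack spacers through the tray's gate

### The job

Spare parts for the print drying racks lie mixed on the counting tray: three brass spacer washers and two black rubber buffers. With the fingertips, slide the three brass washers over the tray and through its narrow gate one at a time, each dropping through the slot into the blue bin before the next one follows. Pick nothing up, keep both buffers in the tray, leave the other things on the bench alone, and finish with the hand clear.

Things in the scene. Friction and masses are not known exactly. Their poses are not given: they have to be found in the camera images.
- tray: Fixed white counting tray with aluminium rims on a stand. Origin on the bench below it; z up, +y points from the open pan to the gate. In its frame (mm): deck top z = 70, flat; inside of the pan x -140..140, back rim's inner face y = -140; rims and rails 14 high above the deck, 4 thick. Two straight funnel rails: inner faces from (x = +-140, y = 30) to (x = +-17, y = 110), the gate.
- gate (a point): Middle of the gate at deck height, (0, 110, 70) mm in the tray's frame. The gate is the narrow end of the funnel, 34 mm clear between the rails.
- slot_edge (a point): Middle of the edge where the deck ends, (0, 104, 70) mm in the tray's frame. Beyond it, on to an end wall at y = 160 mm and between neck walls 34 mm apart, is the open drop slot above the bin. A washer whose centre is slid past this edge, heading into the gate, tips in and falls: the fingers need not enter the gate.
- bin_floor (a point): Centre of the inner floor of the open blue plastic bin, 90 x 90 mm inside, 50 mm high, fixed below the slot: (0, 139, 4) mm in the tray's frame.
- washer1: Loose yellow brass spacer washer, 28 mm outside diameter, 13 mm hole, 8 mm thick, about 33 g, lying flat on the deck at the start (dry sliding, friction about 0.6). Origin: centre of its underside. The three are alike.
- washer2: Loose yellow brass spacer washer, 28 mm outside diameter, 13 mm hole, 8 mm thick, about 33 g, lying flat on the deck at the start (dry sliding, friction about 0.6). Origin: centre of its underside.
- washer3: Loose yellow brass spacer washer, 28 mm outside diameter, 13 mm hole, 8 mm thick, about 33 g, lying flat on the deck at the start (dry sliding, friction about 0.6). Origin: centre of its underside.
- buffer1: Loose black rubber buffer, round, 24 mm diameter, 12 mm high, about 14 g, steel insert in its top, standing on the deck. It stays in the tray. Origin: centre of its underside.
- buffer2: Loose black rubber buffer, round, 24 mm diameter, 12 mm high, about 14 g, steel insert in its top, standing on the deck. It stays in the tray. Origin: centre of its underside.
- brayer: Bystander, loose: ink roller: black rubber roller 45 mm diameter x 100 mm in a steel fork with a wooden handle, 200 mm overall, lying left of the tray. Origin on the bench below it.
- ink_jar: Bystander, loose: red ink jar with black lid, 72 mm diameter, 65 mm high, standing left of the tray. Origin: centre of its underside.
- tape_roll: Bystander, loose: roll of blue masking tape, 100 mm across, 24 mm high, lying flat right of the tray. Origin: centre of its underside.
- brush: Bystander, loose: bench brush with wooden handle, 190 mm long, lying right of the tray. Origin: below its middle.
- ink_knife: Bystander, loose: ink knife (broad spatula) with dark wooden handle, 240 mm long, lying left of the tray, far side. Origin: below its middle.
- wash_bottle: Bystander, loose: white wash bottle with red cap, 56 mm diameter, 135 mm high, standing right of the tray, nearer the robot. Origin: centre of its underside.

How it is judged (in metres and radians):
On the way, in this order (a step that is already met when the one before it is completed fails the run):
1. one washer has dropped into the bin (((x of washer1 in the frame of tray between -0.047 and 0.047 m and y of washer1 in the frame of tray between 0.092 and 0.186 m and z of washer1 in the frame of tray below 0.045 m) or (x of washer2 in the frame of tray between -0.047 and 0.047 m and y of washer2 in the frame of tray between 0.092 and 0.186 m and z of washer2 in the frame of tray below 0.045 m) or (x of washer3 in the frame of tray between -0.047 and 0.047 m and y of washer3 in the frame of tray between 0.092 and 0.186 m and z of washer3 in the frame of tray below 0.045 m))), for 0.2 s.
2. a second washer has followed ((((x of washer1 in the frame of tray between -0.047 and 0.047 m and y of washer1 in the frame of tray between 0.092 and 0.186 m and z of washer1 in the frame of tray below 0.045 m) and (x of washer2 in the frame of tray between -0.047 and 0.047 m and y of washer2 in the frame of tray between 0.092 and 0.186 m and z of washer2 in the frame of tray below 0.045 m)) or ((x of washer1 in the frame of tray between -0.047 and 0.047 m and y of washer1 in the frame of tray between 0.092 and 0.186 m and z of washer1 in the frame of tray below 0.045 m) and (x of washer3 in the frame of tray between -0.047 and 0.047 m and y of washer3 in the frame of tray between 0.092 and 0.186 m and z of washer3 in the frame of tray below 0.045 m)) or ((x of washer2 in the frame of tray between -0.047 and 0.047 m and y of washer2 in the frame of tray between 0.092 and 0.186 m and z of washer2 in the frame of tray below 0.045 m) and (x of washer3 in the frame of tray between -0.047 and 0.047 m and y of washer3 in the frame of tray between 0.092 and 0.186 m and z of washer3 in the frame of tray below 0.045 m)))), for 0.2 s.
3. the third washer has followed (x of washer1 in the frame of tray between -0.047 and 0.047 m and y of washer1 in the frame of tray between 0.092 and 0.186 m and z of each of washer1, washer2, washer3 in the frame of tray below 0.045 m and x of washer2 in the frame of tray between -0.047 and 0.047 m and y of washer2 in the frame of tray between 0.092 and 0.186 m and x of washer3 in the frame of tray between -0.047 and 0.047 m and y of washer3 in the frame of tray between 0.092 and 0.186 m), for 0.2 s.
At the end, for the whole second after the job is handed in: All three brass washers lie at rest inside the blue bin (below 45 mm above the bench), and both rubber buffers are at rest on the tray's deck in front of the slot (all of step 3 and x of buffer1 in the frame of tray between -0.14 and 0.14 m and y of buffer1 in the frame of tray between -0.14 and 0.104 m and z of buffer1 in the frame of tray between 0.064 and 0.085 m and x of buffer2 in the frame of tray between -0.14 and 0.14 m and y of buffer2 in the frame of tray between -0.14 and 0.104 m and z of buffer2 in the frame of tray between 0.064 and 0.085 m and linear speed of each of washer1, washer2, washer3, buffer1, buffer2 below 0.02 m/s); the robot touches nothing.
It fails at once if a washer is lifted more than 12 mm, or a buffer more than 20 mm, above the deck (z of any of washer1, washer2, washer3 in the frame of tray above 0.082 m or z of any of buffer1, buffer2 in the frame of tray above 0.09 m).
It fails at once if a rubber buffer leaves the pan or goes into the slot (not (x of buffer1 in the frame of tray between -0.14 and 0.14 m and y of buffer1 in the frame of tray between -0.14 and 0.104 m and z of each of buffer1, buffer2 in the frame of tray above 0.06 m and x of buffer2 in the frame of tray between -0.14 and 0.14 m and y of buffer2 in the frame of tray between -0.14 and 0.104 m)).
It fails at once if a washer leaves the tray other than into the bin ((z of washer1 in the frame of tray below 0.06 m and not (x of washer1 in the frame of tray between -0.047 and 0.047 m and y of washer1 in the frame of tray between 0.092 and 0.186 m)) or (z of washer2 in the frame of tray below 0.06 m and not (x of washer2 in the frame of tray between -0.047 and 0.047 m and y of washer2 in the frame of tray between 0.092 and 0.186 m)) or (z of washer3 in the frame of tray below 0.06 m and not (x of washer3 in the frame of tray between -0.047 and 0.047 m and y of washer3 in the frame of tray between 0.092 and 0.186 m))).
It fails at once if a bystander on the bench is moved more than 15 mm (distance of any of brayer, ink_jar, tape_roll, brush, ink_knife, wash_bottle from where it was at the start of the episode above 0.015 m).
It also fails if it takes over 64 s, if anything falls off the work surface, if the arm or the gripper's body presses on something with over 40 N, if the wrist force passes 120 N, or if a joint passes its speed limit or range.

### The arm

A 7-joint arm with a two-finger parallel gripper is mounted at the origin on the work surface. World frame = base frame: x ahead of the robot, y to its left, z up, the work surface at z = 0. Lengths are in mm, angles in degrees, forces in N, time in s.
With the tool pointing down it reaches from about 400 to 850 mm from the base axis. Payload 10.4 kg.
Tool frame: the origin (TCP) lies at the very end of the fingers, on their centre line; the grasp point (between the pads) lies 19 mm behind it; x points along the fingers, y is the direction in which the jaws open and shut, and the axes are right-handed (so a half turn about x gives the same grasp; the last joint's range is limited). The gripper opens to 87 mm and grips with 3 to 60 N. Pads are 19 mm wide; open, the fingers measure 117 mm over their backs; the gripper's body (75 mm by 190 mm) begins 51 mm behind the grasp point.
Start: joints at [74.622, 19.034, -3.707, 83.658, 1.238, 77.344, -5.071], TCP at [152.104, -606.231, 222.576] pointing down, gripper open.
Joint ranges: [-148.97, 148.97], [-28.65, 121.19], [-84.17, 76.75], [9.2, 138.47], [-72.65, 252.65], [3.7, 117.97], [-149.18, 149.18]. Speed limits (degrees/s): [127.2, 127.2, 159.86, 159.86, 180, 180, 180].

### API

Orientations are given as a 3x3 rotation matrix whose columns are the frame's x, y, z axes.
In Python, from cell import * gives the robot as it stands.
- The arm moves only by the tool carry_out, never from a script. Its argument "deltas" is a list of rows, each a list of 5 numbers: the finger opening in m, from 0 to 0.087, then the shift along the tool's x, y, z in m, then the turn about the tool's x in rad. In form: [[gripper, dx, dy, dz, yaw], ...]. A call has 1 to 20 rows; each row shifts and turns the commanded pose from where the row before left it, along the tool's axes as they then stand; what a row does not reach is not made up. A row lasts 1/8 s, in which the tool goes at most 62.5 mm and 10.7 degrees, less where a joint would pass 70% of its speed; a pose out of reach is approached as far as the arm can. A call with a gripper value outside its range is refused whole. The fingers move at their own pace and stop on an object; "force" is the grip in N (left out, the last holds). Time passes only in rows, so rows that do not move let the fingers close. It gives the time, the measured TCP pose, the force and the opening at its end, in the units of the state.
- observe(): the state, without advancing time (a new reading comes with each control period).
- read_camera(name): name is "scene" or "top" or "wrist"; returns (picture, depth): 420x560x3 uint8, blue, green, red; 420x560 float32, mm along the optical axis (not along the pixel's ray), 0 where there is no reading.
- get_calibration(name): a dict with "mtx" (3x3 intrinsics, pixels), "rvec" (rotation vector, rad) and "tvec" (3), from world to camera coordinates, as OpenCV has them; the wrist camera has in their place "tool_from_camera" (4x4, takes a point from camera to tool coordinates, whose origin is the TCP and whose axes are the tool frame's). Camera axes: x right, y down, z forward; pixel columns grow to the right and rows downward; lengths in mm; the calibration is good to about 2 mm. A picture is of the moment at which its call begins: read the wrist's pose just before it. get_calibration takes no time and is no camera call.
- close_job(): hands the job in, once; it reports no verdict.
The state is a dict: "t": time; "joint_positions": joint angles; "qd": joint speeds; "joint_torque": joint torques, N m; "position": TCP position; "ee_rot": TCP orientation; "ft_force": force on the tool from outside, world axes, zero at the start; "moment": the same for the moment, N m; "opening": finger opening in mm.
Only numpy, scipy, OpenCV 4.12 (cv2) and the standard library are available. Lean on these libraries where they do the work, as an engineer would, in place of code of your own. Each camera call takes 0.05 s, during which the arm holds its last target. There are 200 camera calls.

## Working session

There is one attempt and no reset: what is moved stays moved. The work goes in short steps, Python scripts to look and compute and a tool call to move; the robot and the scene stay as the last step left them, time stands still between calls to the robot, and variables do not carry over. Pictures are saved under pics/ and viewed, about 8 in all and at most 12, crops included, and the job is handed in when it is done.

Besides the shell and the picture viewer there is one more tool, called after ">>>" as name([rows], argument=value, ...), one row to a line, values as JSON. carry_out: Moves the arm, as the interface text tells. Its arguments: {"type":"object","properties":{"deltas":{"type":"array","items":{"type":"array","items":{"type":"number"}}},"force":{"type":"number"}},"required":["deltas"]}

```bash
mkdir -p pics; ls
python3 - <<'E'
from cell import *
import cv2,numpy as np
s=observe();print(s['t'],s['position'],s['ee_rot'],s['opening'])
for n in("top","scene"):
    p,d=read_camera(n);cv2.imwrite(f'pics/{n}0.png',p);np.savez(f'{n}0.npz',p=p,d=d);print(n,get_calibration(n))
print(get_calibration("wrist"))
E
```

```text
pics
0.0 [ 152.00544611 -605.83956269  221.79025352] [[-3.73693679e-04  2.43367351e-01 -9.69934118e-01]
 [ 1.33477809e-03 -9.69933200e-01 -2.43367635e-01]
 [-9.99999039e-01 -1.38559176e-03  3.76164985e-05]] 86.9557382963704
top {'mtx': array([[416.68512942,   0.        , 280.77805174],
       [  0.        , 416.68512942, 209.50282733],
       [  0.        ,   0.        ,   1.        ]]), 'rvec': array([ 2.13833308, -2.06780083,  0.23108855]), 'tvec': array([  6.58372287, 482.06984191, 956.37030256])}
scene {'mtx': array([[381.44010607,   0.        , 281.57590719],
       [  0.        , 381.44010607, 207.58395533],
       [  0.        ,   0.        ,   1.        ]]), 'rvec': array([ 2.0999835 ,  0.72250396, -0.39539654]), 'tvec': array([-375.11180531, -112.47196403, 1173.95195306])}
{'mtx': array([[308.56707228,   0.        , 275.68588682],
       [  0.        , 308.56707228, 208.07839474],
       [  0.        ,   0.        ,   1.        ]]), 'tool_from_camera': array([[-8.97601241e-04, -2.83612043e-01,  9.58938686e-01,
        -1.62379961e+02],
       [ 9.99999218e-01, -1.08974356e-03,  6.13736988e-04,
         8.27890150e-01],
       [ 8.70934061e-04,  9.58938487e-01,  2.83612800e-01,
        -7.99343720e+01],
       [ 0.00000000e+00,  0.00000000e+00,  0.00000000e+00,
         1.00000000e+00]])}
```

View pics/top0.png

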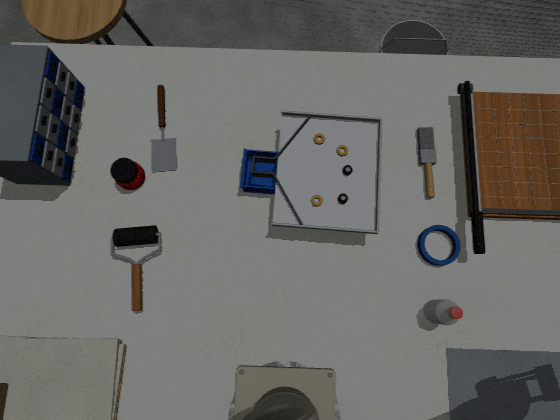

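The top view shows the tray around (330,172), with its gate and the blue bin at the left (260,170). The washers are near (319,139), (342,150) and (317,200), and the buffers near (347,170) and (342,198).

```bash
cat > h.py <<'E'
import cv2,numpy as np
from cell import *
def cam(n,s=None):
    c=get_calibration(n)
    if n!="wrist":
        R=cv2.Rodrigues(c['rvec'])[0]; return c['mtx'],R,np.array(c['tvec']).ravel()
    T=np.eye(4);T[:3,:3]=s['ee_rot'];T[:3,3]=s['position'];M=np.linalg.inv(T@c['tool_from_camera'])
    return c['mtx'],M[:3,:3],M[:3,3]
def back(C,uv,z):
    K,R,t=C;o=-R.T@t;d=R.T@np.linalg.inv(K)@np.array([uv[0],uv[1],1.]);return o+d*(z-o[2])/d[2]
def proj(C,P):
    K,R,t=C;q=(R@np.asarray(P,float).T).T+t;q=q@K.T;return q[:,:2]/q[:,2:]
def blobs(p,mask,amin=20):
    n,l,st,ce=cv2.connectedComponentsWithStats(cv2.morphologyEx(mask,cv2.MORPH_CLOSE,np.ones((3,3),np.uint8)))
    return [(ce[i],st[i,4]) for i in range(1,n) if st[i,4]>=amin]
def masks(p):
    h=cv2.cvtColor(p,cv2.COLOR_BGR2HSV)
    return cv2.inRange(h,(12,90,60),(35,255,255)),cv2.inRange(h,(0,0,0),(180,255,60))
E
python3 - <<'E'
from h import *
f=np.load('top0.npz');p=f['p'];C=cam("top")
for nm,m,z in zip("WB",masks(p),(78,82)):
    for c,a in blobs(p,m): 
        if 270<c[0]<385 and 105<c[1]<235: print(nm,c.round(1),a,back(C,c,z).round(1))
print('bin?');h=cv2.cvtColor(p,cv2.COLOR_BGR2HSV)
for c,a in blobs(p,cv2.inRange(h,(105,150,50),(130,255,255)),100): print(c,a)
cv2.imwrite('pics/crop.png',cv2.resize(p[100:245,230:395],None,fx=4.8,fy=4,interpolation=cv2.INTER_CUBIC)[:, :])
E
```

```text
W [318.9 138.2] 72 [658.9 -65.   78. ]
W [341.9 149.6] 68 [ 631.  -121.7   78. ]
W [316.4 200. ] 77 [502.  -61.3  78. ]
B [290.8 168.3] 1621 [577.7   1.8  82. ]
B [346.9 169.9] 64 [ 578.2 -133.2   82. ]
B [342.1 198.6] 69 [ 506.5 -121.8   82. ]
bin?
[256.65748503 172.50179641] 835
[439.76068376 244.80555556] 468
```

View pics/crop.png

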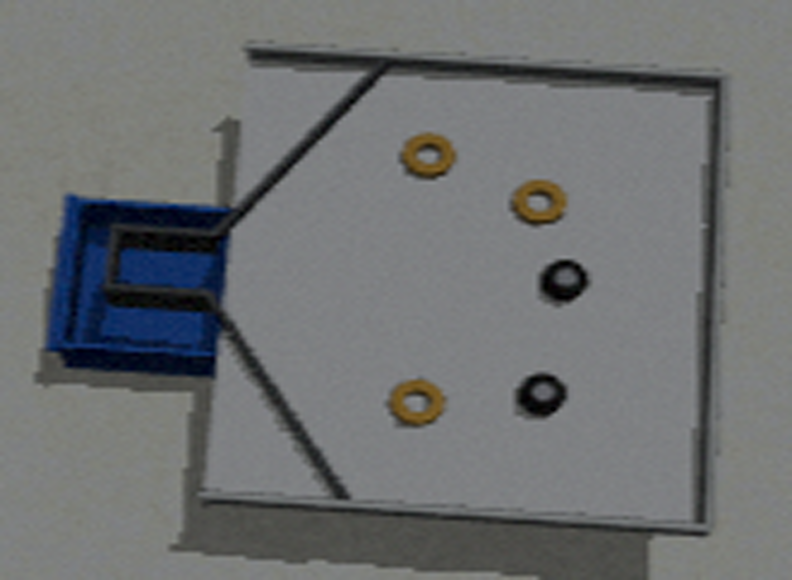

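The crop shows the tray clearly: back corners at crop (723,75) and (708,532), slot end wall at (106,226) to (104,303). I'll fit the tray pose to these.

```bash
cat > fit.py <<'E'
from h import *
from scipy.optimize import least_squares
C=cam("top")
pix=np.array([(723,75),(708,532),(108,226),(104,303)])/[4.8,4]+[230,100]
mod=np.array([(144,-144,84),(-144,-144,84),(21,164,84),(-21,164,84)],float)
def T(q,P): c,s=np.cos(q[2]),np.sin(q[2]);P=np.asarray(P,float);return np.c_[q[0]+c*P[:,0]-s*P[:,1],q[1]+s*P[:,0]+c*P[:,1],P[:,2]]
r=least_squares(lambda q:(proj(C,T(q,mod))-pix).ravel(),[590,-80,0.])
print(r.x,np.degrees(r.x[2]),r.fun.reshape(-1,2).round(2))
np.save('tray.npy',r.x);q=r.x
c,s=np.cos(q[2]),np.sin(q[2]);R=np.array([[c,-s],[s,c]])
for n,w in dict(W1=(658.9,-65),W2=(631,-121.7),W3=(502,-61.3),B1=(578.2,-133.2),B2=(506.5,-121.8)).items(): print(n,(R.T@(np.array(w)-q[:2])).round(1))
p=cv2.imread('pics/top0.png');im=cv2.resize(p[100:245,230:395],None,fx=4.8,fy=4,interpolation=cv2.INTER_CUBIC)
for L in ([(-140,-140,84),(140,-140,84),(140,30,84),(17,110,84),(17,160,84),(-17,160,84),(-17,110,84),(-140,30,84),(-140,-140,84)],[(-17,104,70),(17,104,70)]):
    cv2.polylines(im,[((proj(C,T(q,L))-[230,100])*[4.8,4]).astype(int)],False,(0,0,255),1)
cv2.imwrite('pics/ov.png',im)
E
python3 fit.py
```

```text
[ 5.74214847e+02 -6.73579792e+01 -3.57098212e-02] -2.0460220442285633 [[ 0.03 -0.09]
 [ 1.1   0.58]
 [-0.27  1.03]
 [-0.91 -1.62]]
W1 [84.5  5.4]
W2 [ 58.7 -52.3]
W3 [-72.4   3.5]
B1 [  6.3 -65.7]
B2 [-65.7 -56.8]
```

View pics/ov.png

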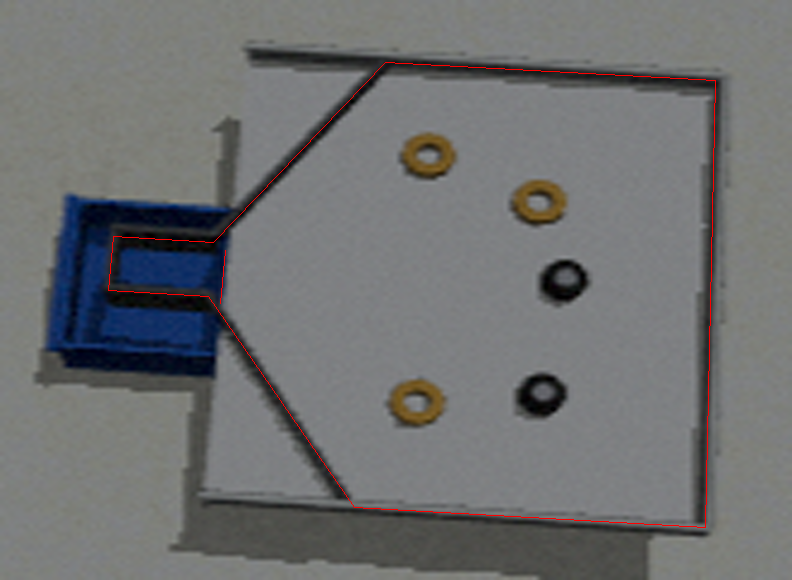

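```bash
cat > plan.py <<'E'
from h import *
import sys,json
# waypoints: (nx,ny,z,phi_deg,opening_mm,step_mm) nest point in tray frame, push dir = tray +y turned by phi (ccw)
def plan(wps,off=21.,settle=1):
    q=np.load('tray.npy');s=observe();R0=np.array(s['ee_rot']);p=np.array(s['position'])
    a=np.arctan2(R0[1,2],R0[0,2])           # heading of tool z in world
    g=min(s['opening'],87.)/1000
    rows=[];gl=g
    def tgt(w):
        h=q[2]+np.pi/2+np.radians(w[3]);c,si=np.cos(q[2]),np.sin(q[2])
        P=np.array([q[0]+c*w[0]-si*w[1],q[1]+si*w[0]+c*w[1],w[2]])
        return P,h
    # current state as nest point + heading
    h=a+np.pi; N=p+off*np.array([np.cos(h),np.sin(h),0])
    pc=p.copy();hc=h
    for w in wps:
        P,H=tgt(w);dh=(H-h+np.pi)%(2*np.pi)-np.pi
        n=max(1,int(np.ceil(max(np.linalg.norm(P-N)/w[5],abs(np.degrees(dh))/(10.0)))))
        for i in range(1,n+1):
            Ni=N+(P-N)*i/n;hi=h+dh*i/n
            pi=Ni-off*np.array([np.cos(hi),np.sin(hi),0])
            z=-np.array([np.cos(hc),np.sin(hc),0]);x=np.array([0,0,-1.]);y=np.cross(z,x)
            d=np.round([(pi-pc)@x,(pi-pc)@y,(pi-pc)@z],4);yaw=round(-(hi-hc),3)
            rows.append([round(w[4]/1000,3),*d.tolist(),yaw]);pc=pc+d[0]*x+d[1]*y+d[2]*z;hc-=yaw
        N,h=P,h+dh
    rows+= [[rows[-1][0],0,0,0,0]]*settle
    for i in range(0,len(rows),20): print(json.dumps(rows[i:i+20],separators=(',',':')).replace('-0.0,','0,').replace('0.0,','0,'))
    return rows
def now(off=21.):
    q=np.load('tray.npy');s=observe();R0=np.array(s['ee_rot']);p=np.array(s['position']);c,si=np.cos(q[2]),np.sin(q[2])
    R=np.array([[c,si],[-si,c]]);f=-R@R0[:2,2];print('t',round(s['t'],2),'tcp tray',(R@(p[:2]-q[:2])).round(1),p[2].round(1),'phi',np.degrees(np.arctan2(-f[0],f[1])).round(1),'nest',(R@(p[:2]-q[:2])+off*f).round(1),'F',np.round(s['ft_force'],1),'open',round(s['opening'],1))
E
python3 -c "
from plan import *
now();plan([(0,11,220,0,16,45)])"
```

```text
t 0.1 tcp tray [-402.7 -553.3] 221.8 phi -73.9 nest [-382.6 -547.4] F [-0.4  0.2  0.6] open 87.2
[[0.016,0.1146,-25.1937,-32.7345,-0.081],[0.016,0.1147,-22.4624,-34.8019,-0.08],[0.016,0.1146,-19.6094,-36.6219,-0.081],[0.016,0.1147,-16.582,-38.2248,-0.08],[0.016,0.1146,-13.4742,-39.5639,-0.081],[0.016,0.1146,-10.2289,-40.6607,-0.08],[0.016,0.1147,-6.9468,-41.4843,-0.081],[0.016,0.1146,-3.5675,-42.0468,-0.081],[0.016,0.1146,-0.1538,-42.3337,-0.08],[0.016,0.1147,3.2299,-42.347,-0.081],[0.016,0.1146,6.6457,-42.083,-0.08],[0.016,0.1147,9.9873,-41.5536,-0.081],[0.016,0.1146,13.3169,-40.7456,-0.081],[0.016,0.1146,16.57,-39.6707,-0.08],[0.016,0.1147,19.6873,-38.356,-0.081],[0.016,0.1146,22.7262,-36.7736,-0.08],[0.016,0,0,0,0]]
```

```bash
sed -i 's|\*d.tolist(),yaw|*(np.round(d/1000,4)).tolist(),yaw|; s|(pi-pc)@z\],4)|(pi-pc)@z],1)|' plan.py; echo ok
```

```text
ok
```

>>> carry_out([
  [0.016,0,-0.0252,-0.0327,-0.081],
  [0.016,0,-0.0225,-0.0348,-0.08],
  [0.016,0,-0.0196,-0.0366,-0.081],
  [0.016,0,-0.0166,-0.0382,-0.08],
  [0.016,0,-0.0135,-0.0396,-0.081],
  [0.016,0,-0.0102,-0.0407,-0.08],
  [0.016,0,-0.0069,-0.0415,-0.081],
  [0.016,0,-0.0036,-0.042,-0.081],
  [0.016,0,-0.0002,-0.0423,-0.08],
  [0.016,0.001,0.0032,-0.0423,-0.081],
  [0.016,0,0.0066,-0.0421,-0.08],
  [0.016,0,0.01,-0.0416,-0.081],
  [0.016,0,0.0133,-0.0407,-0.081],
  [0.016,0,0.0166,-0.0397,-0.08],
  [0.016,0,0.0197,-0.0384,-0.081],
  [0.016,0,0.0227,-0.0368,-0.08],
  [0.016,0,0,0,0],
  [0.016,0,0,0,0],
])

```text
t: 2.35
position: [573.5, -78.2, 221.1]
ee_rot: [[-0.001, 0.999, -0.037], [-0.0, -0.037, -0.999], [-1.0, -0.001, 0.0]]
ft_force: [-0.4, -0.5, -1.1]
opening: 16.0
```

Run:
```python
from plan import *
now();s=observe();p,d=read_camera("wrist");cv2.imwrite('pics/w1.png',p);C=cam("wrist",s)
q=np.load('tray.npy');c,si=np.cos(q[2]),np.sin(q[2]);R=np.array([[c,si],[-si,c]])
for nm,m,z in zip("WB",masks(p),(78,82)):
    for ce,a in blobs(p,m,100): print(nm,ce.round(1),a,(R@(back(C,ce,z)[:2]-q[:2])).round(1))
from fit import T
im=p.copy()
for L in ([(-140,-140,84),(140,-140,84),(140,30,84),(17,110,84),(17,160,84),(-17,160,84),(-17,110,84),(-140,30,84),(-140,-140,84)],[(-17,104,70),(17,104,70)]):
    cv2.polylines(im,[proj(C,T(q,L)).astype(int)],False,(0,0,255),1)
cv2.imwrite('pics/w1o.png',im)
```

```text
t 2.35 tcp tray [ -0.4 -10.9] 221.1 phi -0.1 nest [-0.3 10.1] F [-0.4 -0.5 -1.1] open 16.0
W [361.  179.6] 446 [87.4  5.8]
W [205.9 181.6] 441 [-68.6   4. ]
W [331.9 233. ] 398 [ 61.  -51.6]
W [231.3 294.5] 328 [ -48.6 -125.3]
W [320.2 294.8] 350 [  51.6 -125.9]
W [284.1 343.1] 5459 [  11.3 -191.1]
W [432.5 416.8] 171 [ 203.7 -305.6]
B [306.6  41.5] 782 [ 29.2 129.8]
B [195.4 114.1] 217 [-73.1  69. ]
B [218.  237.6] 277 [-59.  -54.9]
B [265.7 288.8] 23376 [  -9.5 -115.8]
B [279.3 378.7] 42460 [   5.7 -239.8]
[ 5.74214847e+02 -6.73579792e+01 -3.57098212e-02] -2.0460220442285633 [[ 0.03 -0.09]
 [ 1.1   0.58]
 [-0.27  1.03]
 [-0.91 -1.62]]
W1 [84.5  5.4]
W2 [ 58.7 -52.3]
W3 [-72.4   3.5]
B1 [  6.3 -65.7]
B2 [-65.7 -56.8]
```

View pics/w1o.png

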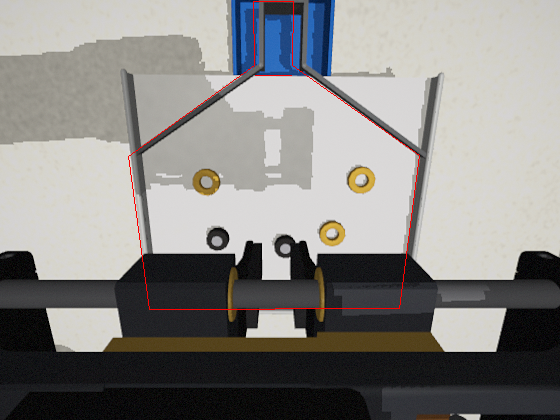

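The wrist view shows the washers at (361,180), (206,182) and (332,233), the buffers at (218,238) and (285,245), and the gate around (283,68). The overlay sits about 5 px left, while the fingertips sit about 3 px right of where the calibration puts them. I'll shift the tray about +1.8 mm in x and start on washer 1.

```bash
python3 -c "
from plan import *
q=np.load('tray.npy');q[0]+=1.8;np.save('tray.npy',q)
now();plan([(93,-2,110,51.6,18,40),(93,-2,72.5,51.6,18,20),(84,5.5,72.5,51.6,18,8)],settle=2)"
```

```text
t 2.4 tcp tray [ -2.3 -11.6] 221.2 phi -0.1 nest [-2.2  9.4] F [-0.7  0.2  1.3] open 16.0
[[0.018,0.0185,0.019,0.0016,-0.15],[0.018,0.0186,0.0186,0.004,-0.151],[0.018,0.0185,0.0177,0.0063,-0.15],[0.018,0.0186,0.0167,0.0083,-0.151],[0.018,0.0185,0.0151,0.0103,-0.15],[0.018,0.0185,0.0135,0.012,-0.151],[0.018,0.0188,0,0,0.0],[0.018,0.0187,0,0,0.0],[0.018,0,0.0001,-0.0059,0.0],[0.018,0,0.0002,-0.0058,0.0],[0.018,0,0,0,0],[0.018,0,0,0,0]]
```

>>> carry_out([
  [0.018,0.0185,0.019,0.0016,-0.15],
  [0.018,0.0186,0.0186,0.004,-0.151],
  [0.018,0.0185,0.0177,0.0063,-0.15],
  [0.018,0.0186,0.0167,0.0083,-0.151],
  [0.018,0.0185,0.0151,0.0103,-0.15],
  [0.018,0.0185,0.0135,0.012,-0.151],
  [0.018,0,0,0,0],
  [0.018,0.0188,0,0,0],
  [0.018,0.0187,0,0,0],
  [0.018,0,0,0,0],
  [0.018,0,0,-0.0059,0],
  [0.018,0,0,-0.0058,0],
  [0.018,0,0,0,0],
])

```text
t: 4.03
position: [676.1, -76.7, 73.1]
ee_rot: [[0.0, 0.647, 0.763], [-0.0, 0.763, -0.647], [-1.0, -0.0, 0.0]]
ft_force: [-0.7, 0.1, -0.1]
opening: 18.3
```

Run:
```python
from plan import *
now();s=observe();p,d=read_camera("wrist");cv2.imwrite('pics/w2.png',p)
plan([(0,72,72.5,51.6,18,10)],settle=1)
```

```text
t 4.03 tcp tray [100.4  -5.7] 73.1 phi 51.8 nest [83.9  7.3] F [-0.7  0.1 -0.1] open 18.3
[[0.018,0.0001,-0.0001,-0.0097,0.0],[0.018,0,-0.0001,-0.0096,0.0],[0.018,0.0001,-0.0001,-0.0097,0.001],[0.018,0,-0.0001,-0.0097,-0.0],[0.018,0.0001,-0.0001,-0.0097,0.0],[0.018,0,-0.0001,-0.0096,0.0],[0.018,0.0001,-0.0001,-0.0097,0.001],[0.018,0,-0.0001,-0.0097,-0.0],[0.018,0.0001,-0.0001,-0.0097,-0.0],[0.018,0,-0.0001,-0.0096,0.0],[0.018,0.0001,-0.0002,-0.0097,0.0],[0.018,0,0,0,0]]
```

View pics/w2.png

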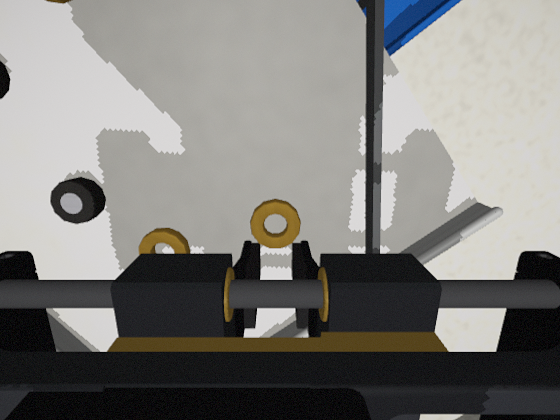

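Washer 1 sits at (275,224), centred between the fingertips, which are at about (248,245) and (302,245). Next I'll push it in, then swing the hand round it and push through the gate.

>>> carry_out([
  [0.018,0,-0.0001,-0.0097,0],
  [0.018,0,-0.0001,-0.0096,0],
  [0.018,0,-0.0001,-0.0097,0],
  [0.018,0,-0.0001,-0.0097,0],
  [0.018,0,-0.0001,-0.0097,0],
  [0.018,0,-0.0001,-0.0096,0],
  [0.018,0,-0.0001,-0.0097,0],
  [0.018,0,-0.0001,-0.0097,0],
  [0.018,0,-0.0001,-0.0097,0],
  [0.018,0,-0.0001,-0.0096,0],
  [0.018,0,-0.0001,-0.0097,0],
  [0.018,0,0,0,0],
])

```text
t: 5.58
position: [594.2, -8.6, 72.9]
ee_rot: [[-0.0, 0.646, 0.763], [-0.0, 0.763, -0.646], [-1.0, -0.0, 0.0]]
ft_force: [1.2, 0.3, 0.2]
opening: 18.0
```

Run:
```python
from plan import *
now();s=observe();p,d=read_camera("wrist");cv2.imwrite('pics/w3.png',p);C=cam("wrist",s)
for ce,a in blobs(p,masks(p)[0],300): print(ce.round(),a)
plan([(0,74,72.5,0,18,10)],settle=1)
```

```text
t 5.58 tcp tray [16.  59.4] 72.9 phi 51.8 nest [-0.4 72.3] F [1.2 0.3 0.2] open 18.0
[ 91. 198.] 1933
[275. 223.] 1547
[228. 295.] 346
[324. 295.] 361
[288. 343.] 5472
[[0.018,0.0001,-0.0029,-0.0005,0.151],[0.018,0.0001,-0.0029,-0.0005,0.15],[0.018,0,-0.0029,-0.0005,0.151],[0.018,0.0001,-0.003,-0.0006,0.15],[0.018,0.0001,-0.003,-0.0006,0.151],[0.018,0.0001,-0.0031,-0.0006,0.15],[0.018,0,0,0,0]]
```

>>> carry_out([
  [0.018,0,-0.0029,-0.0005,0.151],
  [0.018,0,-0.0029,-0.0005,0.15],
  [0.018,0,-0.0029,-0.0005,0.151],
  [0.018,0,-0.003,-0.0006,0.15],
  [0.018,0,-0.003,-0.0006,0.151],
  [0.018,0,-0.0031,-0.0006,0.15],
  [0.018,0,0,0,0],
])

```text
t: 6.5
position: [578.1, -14.7, 72.9]
ee_rot: [[0.0, 0.999, -0.035], [-0.0, -0.035, -0.999], [-1.0, 0.0, 0.0]]
ft_force: [-0.0, 0.0, 0.4]
opening: 17.8
```

Run:
```python
from plan import *
now();s=observe();p,d=read_camera("wrist");cv2.imwrite('pics/w4.png',p)
for ce,a in blobs(p,masks(p)[0],300): print(ce.round(),a)
plan([(0,112,72.5,0,18,9),(0,90,72.5,0,18,20)],settle=2)
```

```text
t 6.5 tcp tray [ 0.2 52.7] 72.9 phi 0.0 nest [ 0.2 73.7] F [-0.   0.   0.4] open 17.8
[273. 224.] 1543
[324. 295.] 364
[228. 295.] 343
[288. 343.] 5460
[[0.018,0.0001,0,-0.0076,0.001],[0.018,0.0001,-0.0001,-0.0077,0.0],[0.018,0,0,-0.0076,0.001],[0.018,0.0001,-0.0001,-0.0077,0.0],[0.018,0.0001,0,-0.0076,0.001],[0.018,0,0,0.011,-0.0],[0.018,0,0,0.011,-0.0],[0.018,0,0,0,0],[0.018,0,0,0,0]]
```

View pics/w4.png

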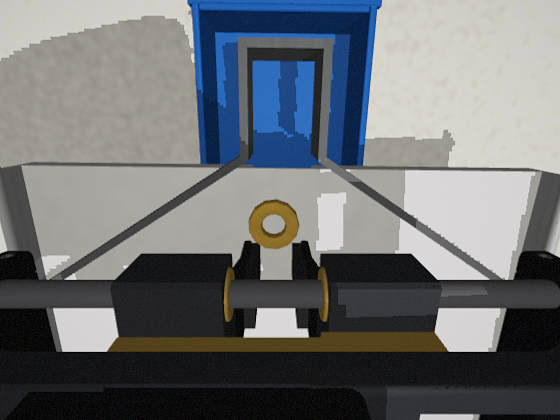

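The washer is nested at (273,224), but the gate's centre is at u≈283, between the rail ends (247,157) and (319,157). That puts the gate about 4 mm further in +x, so I'll correct the tray frame and push.

```bash
python3 -c "
from plan import *
q=np.load('tray.npy');q[0]+=3.8;np.save('tray.npy',q)
now();plan([(0.5,90,72.5,0,18,8),(0.5,112,72.5,0,18,8),(0.5,95,72.5,0,18,20)],settle=2)"
```

```text
t 6.55 tcp tray [-3.5 52.6] 72.9 phi 0.2 nest [-3.6 73.6] F [-0.3  0.4  0.2] open 17.9
[[0.018,0.0001,0.0013,-0.0054,0.001],[0.018,0.0002,0.0014,-0.0055,0.001],[0.018,0.0001,0.0013,-0.0054,0.001],[0.018,0,0,-0.0074,-0.0],[0.018,0,0,-0.0073,-0.0],[0.018,0,0,-0.0073,-0.0],[0.018,0,0,0.017,-0.0],[0.018,0,0,0,0],[0.018,0,0,0,0]]
```

>>> carry_out([
  [0.018,0,0.0013,-0.0054,0.001],
  [0.018,0,0.0014,-0.0055,0.001],
  [0.018,0,0.0013,-0.0054,0.001],
  [0.018,0,0,-0.0074,0],
  [0.018,0,0,-0.0073,0],
  [0.018,0,0,-0.0073,0],
  [0.018,0,0,0,0],
])

```text
t: 7.42
position: [583.4, 24.7, 72.9]
ee_rot: [[0.0, 0.999, -0.038], [0.0, -0.038, -0.999], [-1.0, 0.0, -0.0]]
ft_force: [0.7, -1.0, -0.4]
opening: 18.1
```

Run:
```python
from plan import *
now();s=observe();p,d=read_camera("wrist");cv2.imwrite('pics/w5.png',p);C=cam("wrist",s)
for ce,a in blobs(p,masks(p)[0],200):print(ce.round(),a)
```

```text
t 7.42 tcp tray [ 0.3 92.1] 72.9 phi -0.1 nest [  0.3 113.1] F [ 0.7 -1.  -0.4] open 18.1
[276. 161.] 846
[228. 295.] 344
[324. 295.] 364
[288. 343.] 5460
```

View pics/w5.png

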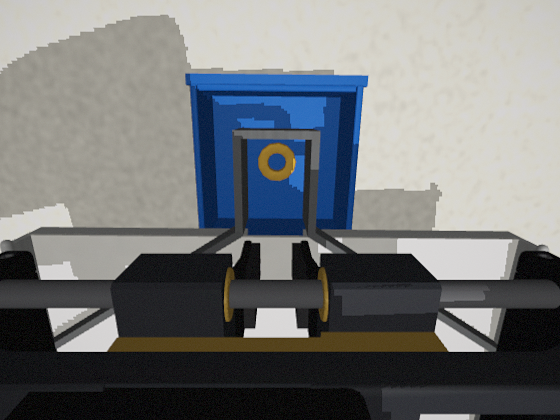

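Washer 1 lies in the bin at (276,161), and the gate is now centred with the hand. On to washer 2.

```bash
python3 -c "
from plan import *
plan([(0,95,74,0,18,20),(0,85,100,0,18,30),(59,-63,104,23.3,18,40),(59,-63,72.5,23.3,18,16),(54.5,-52,72.5,23.3,18,8)],settle=1)"
```

```text
[[0.018,-0.0012,-0.0003,0.0175,-0.003],[0.018,-0.026,0,0.01,0.0],[0.018,-0.001,0.0169,0.0369,-0.101],[0.018,-0.001,0.013,0.0382,-0.102],[0.018,-0.001,0.0092,0.0391,-0.102],[0.018,-0.001,0.005,0.0396,-0.101],[0.018,0.0158,0,0,-0.0],[0.018,0.0157,0,0,-0.0],[0.018,0,0.0001,-0.0059,-0.0],[0.018,0,0.0001,-0.006,-0.0],[0.018,0,0,0,0]]
```

>>> carry_out([
  [0.018,-0.0012,-0.0003,0.0175,-0.003],
  [0.018,-0.026,0,0.01,0],
  [0.018,-0.001,0.0169,0.0369,-0.101],
  [0.018,-0.001,0.013,0.0382,-0.102],
  [0.018,-0.001,0.0092,0.0391,-0.102],
  [0.018,-0.001,0.005,0.0396,-0.101],
  [0.018,0,0,0,0],
  [0.018,0.0158,0,0,0],
  [0.018,0.0157,0,0,0],
  [0.018,0,0,0,0],
  [0.018,0,0.0001,-0.0059,0],
  [0.018,0,0.0001,-0.006,0],
  [0.018,0,0,0,0],
])

```text
t: 9.1
position: [639.8, -140.1, 72.5]
ee_rot: [[-0.0, 0.932, 0.363], [0.0, 0.363, -0.932], [-1.0, 0.0, -0.0]]
ft_force: [0.1, 0.1, 1.1]
opening: 18.1
```

Run:
```python
from plan import *
now();s=observe();p,d=read_camera("wrist");cv2.imwrite('pics/w6.png',p)
for ce,a in blobs(p,masks(p)[0],300): print(ce.round(),a)
plan([(0,74,72.5,23.3,18,10),(0,76,72.5,0,18,10)],settle=1)
```

```text
t 9.1 tcp tray [ 62.5 -70.5] 72.5 phi 23.3 nest [ 54.2 -51.2] F [0.1 0.1 1.1] open 18.1
[61. 22.] 2225
[275. 224.] 1561
[228. 295.] 342
[324. 295.] 363
[288. 343.] 5460
[[0.018,0,0,-0.0098,-0.0],[0.018,0,0,-0.0098,-0.0],[0.018,0,0,-0.0098,-0.0],[0.018,0,0,-0.0098,-0.0],[0.018,0,0,-0.0098,-0.0],[0.018,0,-0.0001,-0.0098,-0.0],[0.018,0,0,-0.0097,-0.0],[0.018,0,0,-0.0098,-0.0],[0.018,0.0001,0,-0.0098,-0.0],[0.018,0,0,-0.0098,-0.0],[0.018,0,0,-0.0098,-0.0],[0.018,0,0,-0.0098,-0.0],[0.018,0,0,-0.0098,-0.0],[0.018,0,0,-0.0098,-0.0],[0.018,0,-0.0026,-0.0008,0.135],[0.018,0,-0.0027,-0.0008,0.136],[0.018,0,-0.0027,-0.0009,0.136],[0.018,0,0,0,0]]
```

View pics/w6.png

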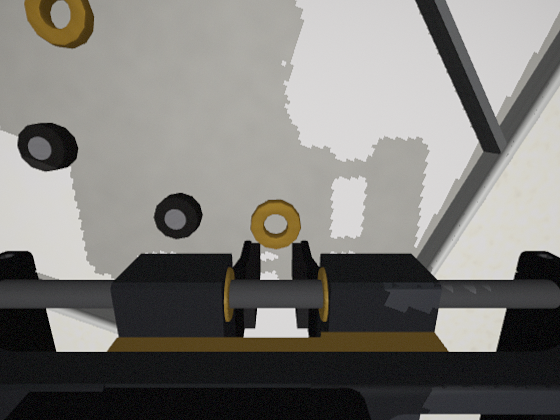

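Washer 2 is nested at (275,224). The buffer at (178,215) is about 54 mm to the side, clear of the fingers.

>>> carry_out([
  [0.018,0,0,-0.0098,0],
  [0.018,0,0,-0.0098,0],
  [0.018,0,0,-0.0098,0],
  [0.018,0,0,-0.0098,0],
  [0.018,0,0,-0.0098,0],
  [0.018,0,0,-0.0098,0],
  [0.018,0,0,-0.0098,0],
  [0.018,0,0,-0.0098,0],
  [0.018,0,0,-0.0098,0],
  [0.018,0,0,-0.0098,0],
  [0.018,0,0,-0.0098,0],
  [0.018,0,0,-0.0098,0],
  [0.018,0,0,-0.0098,0],
  [0.018,0,0,-0.0098,0],
  [0.018,0,-0.0026,-0.0008,0.135],
  [0.018,0,-0.0027,-0.0008,0.136],
  [0.018,0,-0.0027,-0.0009,0.136],
  [0.018,0,0,0,0],
])

```text
t: 11.4
position: [581.9, -12.4, 72.7]
ee_rot: [[0.0, 0.999, -0.036], [-0.0, -0.036, -0.999], [-1.0, 0.0, 0.0]]
ft_force: [0.8, -0.3, -0.3]
opening: 18.0
```

Run:
```python
from plan import *
now();s=observe();p,d=read_camera("wrist");cv2.imwrite('pics/w7.png',p)
for ce,a in blobs(p,masks(p)[0],300): print(ce.round(),a)
plan([(0.5,90,72.5,0,18,8),(0.5,113,72.5,0,18,8)],settle=1)
```

```text
t 11.4 tcp tray [ 0.1 55. ] 72.7 phi -0.0 nest [ 0.1 76. ] F [ 0.8 -0.3 -0.3] open 18.0
[277.  98.] 1000
[275. 225.] 1547
[228. 295.] 342
[324. 295.] 362
[288. 343.] 5458
[[0.018,0.0001,0.0002,-0.007,0.001],[0.018,0.0001,0.0001,-0.007,0.001],[0.018,0,0,-0.0077,-0.0],[0.018,0,0,-0.0077,-0.0],[0.018,0,0,-0.0076,-0.0],[0.018,0,0,0,0]]
```

>>> carry_out([
  [0.018,0,0.0002,-0.007,0],
  [0.018,0,0.0001,-0.007,0],
  [0.018,0,0,-0.0077,0],
  [0.018,0,0,-0.0077,0],
  [0.018,0,0,-0.0076,0],
  [0.018,0,0,0,0],
  [0.018,0,0,0,0],
])

```text
t: 12.32
position: [583.7, 24.0, 72.5]
ee_rot: [[-0.0, 0.999, -0.037], [-0.0, -0.037, -0.999], [-1.0, -0.0, 0.0]]
ft_force: [0.5, 0.1, -0.8]
opening: 17.7
```

Run:
```python
from plan import *
now();s=observe();p,d=read_camera("wrist");cv2.imwrite('pics/w8.png',p)
for ce,a in blobs(p,masks(p)[0],200): print(ce.round(),a)
d=np.array([76,70.]);d/=np.hypot(*d);f=-np.degrees(np.arctan2(d[0],d[1]));A=np.array([-76,4])-12*d;print(f,A)
plan([(0,95,74,0,18,20),(0,85,100,0,18,30),(*A,104,f,18,40),(*A,72.5,f,18,16),(-76,4,72.5,f,18,8)],settle=1)
```

```text
t 12.32 tcp tray [ 0.6 91.4] 72.5 phi -0.1 nest [  0.6 112.4] F [ 0.5  0.1 -0.8] open 17.7
[276. 167.] 1523
[228. 295.] 344
[324. 295.] 363
[288. 343.] 5459
-47.35329686610831 [-84.82654126  -4.12970906]
[[0.018,-0.0015,-0.0006,0.0173,-0.002],[0.018,-0.026,0,0.01,0.0],[0.018,-0.0008,-0.0204,0.0175,0.166],[0.018,-0.0008,-0.0173,0.0201,0.165],[0.018,-0.0008,-0.0137,0.0221,0.165],[0.018,-0.0008,-0.0099,0.0234,0.165],[0.018,-0.0008,-0.0059,0.0242,0.166],[0.018,0.0157,0,0,-0.0],[0.018,0.0158,0,0,-0.0],[0.018,0,0,-0.006,-0.0],[0.018,0,0,-0.006,-0.0],[0.018,0,0,0,0]]
```

View pics/w8.png

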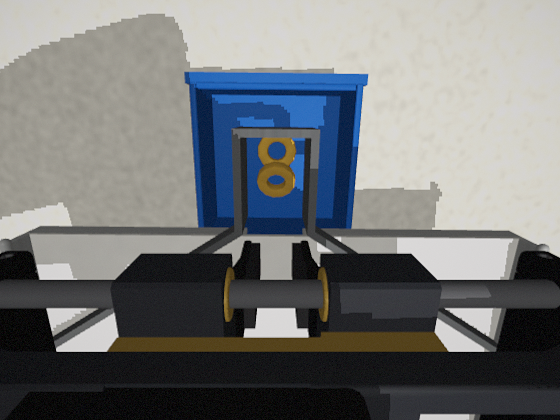

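The bin now holds two washers, at (277,150) and (276,180). Now washer 3.

>>> carry_out([
  [0.018,-0.0015,-0.0006,0.0173,-0.002],
  [0.018,-0.026,0,0.01,0],
  [0.018,-0.0008,-0.0204,0.0175,0.166],
  [0.018,-0.0008,-0.0173,0.0201,0.165],
  [0.018,-0.0008,-0.0137,0.0221,0.165],
  [0.018,-0.0008,-0.0099,0.0234,0.165],
  [0.018,-0.0008,-0.0059,0.0242,0.166],
  [0.018,0,0,0,0],
  [0.018,0.0157,0,0,0],
  [0.018,0.0158,0,0,0],
  [0.018,0,0,0,0],
  [0.018,0,0,-0.006,0],
  [0.018,0,0,-0.006,0],
  [0.018,0,0,0,0],
])

```text
t: 14.12
position: [488.5, -73.2, 72.4]
ee_rot: [[0.0, 0.652, -0.758], [0.0, -0.758, -0.652], [-1.0, -0.0, -0.0]]
ft_force: [-0.5, 0.0, 0.6]
opening: 17.8
```

Run:
```python
from plan import *
now();s=observe();p,d=read_camera("wrist");cv2.imwrite('pics/w9.png',p)
for ce,a in blobs(p,masks(p)[0],300): print(ce.round(),a)
plan([(0,74,72.5,-47.35,18,10),(0,76,72.5,0,18,10)],settle=1)
```

```text
t 14.12 tcp tray [-91.   -9.1] 72.4 phi -47.3 nest [-75.6   5.2] F [-0.5  0.   0.6] open 17.8
[276. 225.] 1553
[228. 295.] 346
[324. 295.] 362
[288. 343.] 5462
[[0.018,0,0.0001,-0.0093,0.0],[0.018,0,0,-0.0094,0.0],[0.018,0,0.0001,-0.0093,0.0],[0.018,0,0,-0.0093,0.0],[0.018,-0.0001,0.0001,-0.0094,0.0],[0.018,0,0,-0.0093,0.001],[0.018,0,0.0001,-0.0093,-0.0],[0.018,0,0,-0.0094,-0.0],[0.018,0,0.0001,-0.0093,-0.0],[0.018,0,0,-0.0093,-0.0],[0.018,0,0.0001,-0.0094,-0.0],[0.018,0,0.0031,-0.0005,-0.165],[0.018,0,0.0032,-0.0006,-0.166],[0.018,0,0.0033,-0.0006,-0.165],[0.018,0,0.0033,-0.0007,-0.165],[0.018,0,0.0034,-0.0007,-0.165],[0.018,0,0,0,0]]
```

View pics/w9.png

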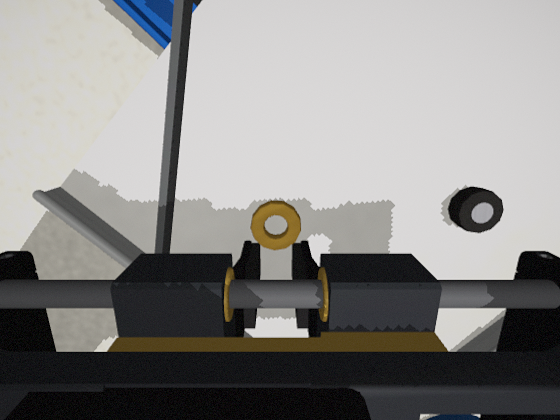

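Washer 3 is nested at (276,225), and the one buffer in view, at (475,210), is well clear.

>>> carry_out([
  [0.018,0,0,-0.0093,0],
  [0.018,0,0,-0.0094,0],
  [0.018,0,0,-0.0093,0],
  [0.018,0,0,-0.0093,0],
  [0.018,0,0,-0.0094,0],
  [0.018,0,0.0001,-0.0093,0],
  [0.018,0,0.0001,-0.0093,0],
  [0.018,0,0,-0.0094,0],
  [0.018,0,0.0001,-0.0093,0],
  [0.018,0,0,-0.0093,0],
  [0.018,0,0.0001,-0.0094,0],
  [0.018,0,0.0031,-0.0005,-0.165],
  [0.018,0,0.0032,-0.0006,-0.166],
  [0.018,0,0.0033,-0.0006,-0.165],
  [0.018,0,0.0033,-0.0007,-0.165],
  [0.018,0,0.0034,-0.0007,-0.165],
  [0.018,0,0,0,0],
])

```text
t: 16.3
position: [581.8, -12.5, 72.4]
ee_rot: [[-0.0, 0.999, -0.037], [0.0, -0.037, -0.999], [-1.0, -0.0, -0.0]]
ft_force: [0.1, 0.6, 0.5]
opening: 18.2
```

Run:
```python
from plan import *
now();s=observe();p,d=read_camera("wrist");cv2.imwrite('pics/w10.png',p)
for ce,a in blobs(p,masks(p)[0],300): print(ce.round(),a)
plan([(0.5,90,72.5,0,18,8),(0.5,113,72.5,0,18,8)],settle=1)
```

```text
t 16.3 tcp tray [ 0.  54.9] 72.4 phi -0.1 nest [ 0.1 75.9] F [0.1 0.6 0.5] open 18.2
[277. 112.] 1854
[277. 225.] 1556
[324. 295.] 364
[228. 295.] 343
[288. 343.] 5460
[[0.018,0,0.0003,-0.0071,-0.002],[0.018,-0.0001,0.0003,-0.007,-0.002],[0.018,0,0,-0.0077,-0.0],[0.018,0,0,-0.0077,-0.0],[0.018,0,0,-0.0076,-0.0],[0.018,0,0,0,0]]
```

>>> carry_out([
  [0.018,0,0.0002,-0.0071,0],
  [0.018,0,0.0002,-0.007,0],
  [0.018,0,0,-0.0077,0],
  [0.018,0,0,-0.0077,0],
  [0.018,0,0,-0.0076,0],
  [0.018,0,0,0,0],
  [0.018,0,0,0,0],
  [0.018,0,0,0.018,0],
  [0.018,-0.04,0,0.02,0],
  [0.018,-0.045,0,0.03,0],
  [0.018,-0.03,0,0.03,0],
  [0.018,0,0,0,0],
  [0.018,0,0,0,0],
])

```text
t: 17.98
position: [579.2, -74.0, 186.8]
ee_rot: [[-0.001, 0.999, -0.037], [0.0, -0.037, -0.999], [-1.0, -0.001, -0.0]]
ft_force: [0.2, 0.4, -0.8]
opening: 18.3
```

Run:
```python
from plan import *
now();s=observe();p,d=read_camera("wrist");cv2.imwrite('pics/w11.png',p)
```

```text
t 17.98 tcp tray [-0.4 -6.7] 186.8 phi -0.1 nest [-0.4 14.3] F [ 0.2  0.4 -0.8] open 18.3
```

View pics/w11.png

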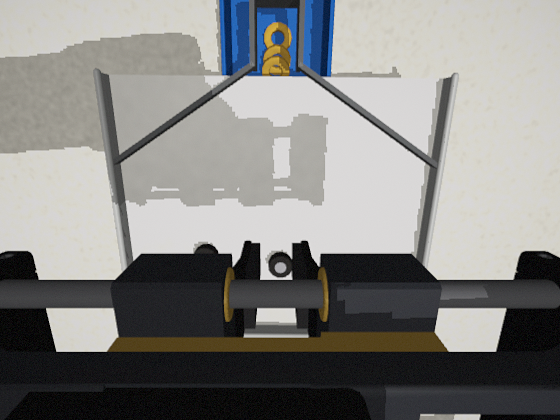

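All three washers are past the edge, at (277,37), (277,55) and (275,68), with both buffers still in the pan at (206,250) and (280,264). The last washer is partly hidden behind the deck edge, so I'll check its height with depth.

Run:
```python
from plan import *
q=np.load('tray.npy');c,si=np.cos(q[2]),np.sin(q[2]);Rt=np.array([[c,si],[-si,c]])
ims=[]
for n in("wrist","top"):
    s=observe();p,d=read_camera(n);C=cam(n,s);m=masks(p)[0];v,u=np.nonzero((m>0)&(d>0))
    K,R,t=C;X=(np.linalg.inv(K)@np.c_[u,v,np.ones_like(u)].T)*d[v,u];W=(R.T@(X-t[:,None])).T
    tr=(W[:,:2]-q[:2])@Rt.T;k=(abs(tr[:,0])<50)&(tr[:,1]>85)&(tr[:,1]<190)&(W[:,2]<100)
    o=np.argsort(tr[k,1]);A=np.c_[tr[k],W[k,2]][o];print(n,len(A),'z max',A[:,2].max().round(1) if len(A) else None)
    for a in np.array_split(A,8): print(a.mean(0).round(1),a[:,2].max().round(1))
    ims.append(p)
a=cv2.resize(ims[0][0:100,200:350],(780,300)[:1]+(300,),interpolation=cv2.INTER_CUBIC)
b=cv2.resize(ims[1][130:215,235:355],(780,300),interpolation=cv2.INTER_CUBIC)
cv2.imwrite('pics/f.png',np.vstack([a,b]))
```

```text
wrist 1123 z max 27.7
[  1.8 112.8  18.6] 24.3
[  1.8 117.4  20.1] 25.9
[  2.6 121.8  22.9] 27.7
[  2.9 127.   20.5] 26.7
[  2.5 132.6  20.8] 24.1
[  3.8 140.2  12.7] 21.5
[  3.8 148.4  12.1] 14.2
[  3.4 154.6  11.9] 14.6
top 61 z max 28.6
[  5.4 109.1  17.2] 20.2
[  2.7 114.3  20.3] 24.8
[  4.3 120.1  23.4] 28.6
[  2.6 126.8  18.9] 25.5
[  7.  133.6  18.6] 21.1
[  1.  141.3  11.6] 14.9
[  1.  146.2  10.4] 13.1
[  3.6 151.9  12. ] 15.9
```

View pics/f.png

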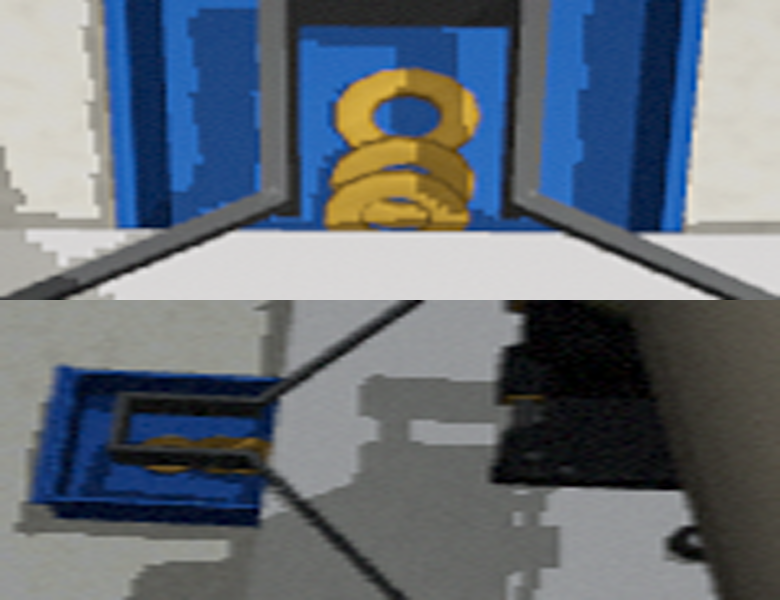

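All three washers lie in the bin, with the highest point about 28 mm above the bench. The hand is clear, so I'm handing in.

```bash
python3 -c "
from cell import *
print(close_job())"
```

```text
the job is handed in; nothing more can be done
None
```

All three brass washers are in the blue bin, and I've handed the job in at about 18 s of the 64 s allowed; it gave no verdict.

I pushed each washer one at a time, nested between the two nearly closed fingertips. Each went diagonally to just in front of the gate, then straight through once I had swung the hand round behind it.

**Washers:** in the last checks the wrist and top depth readings agree. All three overlap in the bin, with the highest point about 28 mm above the bench, under the 45 mm limit. After each of the first two pushes, the picture showed that washer in the bin before I started the next.

**Buffers and hand:** both buffers were upright in the pan in the last full wrist picture. The hand was about 115 mm above the deck, with no contact force. I did not re-measure the bystanders, but the hand stayed above or inside the tray once it reached it and no contact showed in the force readings.

**Disagreement:** my first tray fit from the top camera put the gate about 5–6 mm too far in −x compared with the wrist view. I corrected the tray position to the wrist view before the first washer went through the gate.

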